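# Shut and lock the trial-lens case

## Task

The trial-lens case on the bench stands with its lid ajar and its steel hasp swung up. Close the lid fully without slamming it, then swing the hasp down over the red turn-catch on the sloping front and press it fully home without forcing it (a firm thumb, not your weight), and only then lock it by turning the catch a quarter turn clockwise, as you look at the sloping front, right to its stop. Leave the orange plier caddy, the spray bottle and the spectacles where they stand, and let go of everything.

Things in the scene. Friction and masses are not known exactly. Their poses are not given: they have to be found in the camera images.
- case: Grey trial-lens case, fixed, 260 mm wide, 120 high without lid. Origin at table height under it; x from front to back, z up; front faces roughly world +y. Front upright at x=-123 mm to z=63, then slopes back at 32 deg to horizontal to its top edge at x=-31, z=120 (slope 108 long); slope normal (-0.530,0,0.848), down-slope (-0.848,0,-0.530). Cream lid behind it, x -29 to 119; top z=140 shut.
- lid (a joint): Lid hinge in rad: 0 = shut, grows as the lid's front edge rises (turns about the case's y axis through lid_hinge). Stiff hinge: the lid stays where it is left; it takes about 4 N near the front edge to push it down. Lid 148 x 260 x 20 mm.
- lid_hinge (a point): Middle of the lid's hinge axis at the back, at (119, 0, 120) mm in the case frame.
- lid_front (a point): Middle of the lid's upper front edge, 148 mm in front of the hinge axis and 20 mm above the lid's underside.
- hasp (a joint): Hasp hinge in rad: 0 = lying flat along the slope of the shut case (fully home), grows as it swings up and back, about the lid's y axis through hasp_pin. At 1.57 with the lid shut it stands square to the slope. Stiff hinge: stays where it is left; takes about 1.5 N at the tab.
- hasp_pin (a point): Middle of the hasp's hinge pin on the lid's front lower edge; with the lid shut at (-33, 0, 123) mm in the case frame, 4 mm off the slope plane.
- hasp_tab (a point): Middle of the outer face of the hasp's plain end tab, 81 mm from the pin axis. The hasp is a flat steel strap, 92 mm long from the pin, 56 wide, 4 thick, with a window 22 x 44 mm from 48 to 70 mm from the pin; the tab beyond it is 22 mm long.
- catch (a joint): Turn-catch angle in rad: about 0 = wing along the case's y, so that the hasp's window passes over it; 1.57 = stop, wing pointing up and down the slope across the window (locked). Grows clockwise seen from in front of the slope. Turns with light friction (about 0.04 N m).
- catch_top (a point): Centre of the top of the red wing, on its axis, 28 mm out from the slope (58 mm down the slope from its top edge). The axis is the slope's normal. The wing is a bar 34 mm long, 8 thick, 20 tall along the axis; with the hasp home it stands 22 mm proud of the hasp's outer face. The wing's long side lies along the case's y at joint 0.
- caddy: Bystander: loose orange plier caddy 85 x 110 x 75 mm (pliers to 103 mm), origin under its centre; stands behind the case.
- spray: Bystander: loose lens-cleaner bottle, 48 mm across, 120 high, origin under its centre; stands on the case's +y side.
- glasses: Bystander: loose black spectacles standing on the bench, 130 x 120 x 37 mm, origin under the middle of the front frame, temples along its +x; they stand in front of the case, temples pointing away from it.

How it is judged:
On the way, in this order (a step that is already met when the one before it is completed fails the run):
1. the lid is fully shut, the hasp still up (value of joint lid below 0.04 rad and value of joint hasp above 0.3 rad), for 0.2 s.
2. the hasp is fully home over the catch, which is not yet turned, lid shut (value of joint lid below 0.04 rad and value of joint hasp below 0.045 rad and value of joint catch below 0.5 rad), for 0.2 s.
3. the catch is turned to its stop over the hasp (value of joint lid below 0.04 rad and value of joint hasp below 0.045 rad and value of joint catch above 1.3 rad), for 0.2 s.
At the end, for the whole second after the job is handed in: The lid is shut (joint under 0.04 rad), the hasp lies home (under 0.045 rad) over the catch, the catch is turned past 1.3 rad, and the caddy, bottle and spectacles stand within 40 mm of their starts, not tipped over (all of step 3 and not (distance of any of caddy, spray, glasses from where it was at the start of the episode above 0.04 m or angle between any of caddy, spray, glasses's own z axis and vertical above 0.35 rad)); the robot touches nothing.
It fails at once if a bystander is moved over 40 mm or tipped over 0.35 rad (distance of any of caddy, spray, glasses from where it was at the start of the episode above 0.04 m or angle between any of caddy, spray, glasses's own z axis and vertical above 0.35 rad).
It fails at once if the lid is slammed (closes faster than 2.5 rad/s) (velocity of joint lid below -2.5 rad/s).
It fails at once if the lid or the hasp's tab is forced: the fingers push on it with over 60 N (contact force between the fingers and hasp_c1 above 60 N or contact force between the fingers and lid_c0 above 60 N).
It also fails if it takes over 67 s, if anything falls off the work surface, if the arm or the gripper's body presses on something with over 40 N, if the wrist force passes 120 N, or if a joint passes its speed limit or range.

## Robot

A 6-joint arm with a two-finger parallel gripper is mounted at the origin on the work surface. World frame = base frame: x ahead of the robot, y to its left, z up, the work surface at z = 0. Lengths are in m, angles in rad, forces in N, time in s.
With the tool pointing down it reaches from about 0.325 to 0.85 m from the base axis. Payload 15.5 kg.
Tool frame: the origin (TCP) lies between the finger pads; the fingertips stand 22 mm ahead of it and the grasp point (between the pads) lies 3 mm ahead of it; z points along the fingers, y is the line along which they close (so a half turn about z gives the same grasp; the last joint's range is limited). The gripper opens to 91 mm and grips with 3 to 60 N. Pads are 32 mm wide; open, the fingers measure 118 mm over their backs; the gripper's body (76 mm by 178 mm) begins 60 mm behind the grasp point.
Start: joints at [1.228, 0.494, 1.345, -0, 1.302, -0.096], TCP at [0.153, 0.606, 0.236] pointing down, gripper open.
Joint ranges: [-2.91, 2.91], [-0.82, 2.16], [0.22, 2.67], [-1.22, 4.37], [0.12, 2.79], [-3.08, 3.08]. Speed limits (rad/s): [1.89, 1.89, 2.57, 3.01, 3.01, 3.01].

## Interface

Orientations are given as a unit quaternion [x, y, z, w].
In Python, from bench import get_obs, grab_frame, finish_job gives the robot as it stands.
- The arm moves only by the tool apply_moves, never from a script. Its argument "series" is a list of rows, each a list of 7 numbers: the shift along the tool's x, y, z in mm, then the turn, a rotation vector about the tool's x, y, z in rad, then the opening, from 0 (shut) to 1 (fully open). In form: [[dx, dy, dz, rx, ry, rz, fingers], ...]. A call has 1 to 5 rows; each row is the pose to reach, as a shift and turn from the pose commanded when the call began, along the tool's axes at that moment; what a row does not reach only later rows make up. A row lasts 1/10 s, in which the tool goes at most 50 mm and 8.59 degrees, less where a joint would pass 70% of its speed; a pose out of reach is approached as far as the arm can. A call with a gripper value outside its range is refused whole. The fingers move at their own pace and stop on an object; "newtons" is the grip in N (left out, the last holds). Time passes only in rows, so rows that repeat a pose let the fingers close. It gives the time, the measured TCP pose, the force, the opening and the grip force at its end, in the units of the state.
- get_obs(): the state, without advancing time (a new reading comes with each control period).
- grab_frame(name): name is "side" or "top" or "wrist"; returns a dict with "image" (400x640x3 uint8, blue, green, red), "vertical_fov" (degrees; the focal length in pixels is half the picture's height over the tangent of half this angle, whatever the lens; pixels are square), "cx", "cy" (the principal point, pixels), "T" (4x4, takes a point from camera to world coordinates). Camera axes: x right, y up, looking along -z (the intrinsics and any distortion apply to the point x, -y, -z); pixel columns grow to the right and rows downward; lengths in m; the calibration is good to about 2 mm. A picture is of the moment at which its call begins. There is no depth.
- finish_job(): hands the job in; it is judged then, once.
The state is a dict: "t": time; "qpos": joint angles; "qvel": joint speeds; "tau": joint torques, N m; "position": TCP position; "orientation": TCP orientation; "ft_force": force on the tool from outside, world axes, zero at the start; "torque": the same for the moment, N m; "gripper_width": opening from 0.0 (shut) to 1.0 (fully open); "finger_force": force on a finger pad.
Only numpy, scipy, OpenCV 4.12 (cv2) and the standard library are available. Lean on these libraries where they do the work, as an engineer would, in place of code of your own. Each camera call takes 0.05 s, during which the arm holds its last target. There are 200 camera calls.

## Working session

There is one attempt and no reset: what is moved stays moved. The work goes in short steps, Python scripts to look and compute and a tool call to move; the robot and the scene stay as the last step left them, time stands still between calls to the robot, and variables do not carry over. Pictures are saved under pics/ and viewed, at most 11 in all, crops included, and the job is handed in when it is done.

Besides the shell and the picture viewer there is one more tool, called as name([rows], argument=value, ...), one row to a line, values as JSON. apply_moves: Moves the arm, as the interface text tells. Its arguments: {"type":"object","properties":{"series":{"type":"array"},"newtons":{"type":"number"}},"required":["series"]}

```bash
mkdir -p pics; python3 - <<'E'
from bench import *
import cv2,numpy as np
for n in ["side","top"]:
    f=grab_frame(n); cv2.imwrite(f"pics/{n}0.png",f["image"]); print(n,f["vertical_fov"],f["cx"],f["cy"],[k for k in f],np.round(f["T"],3).tolist())
print(get_obs())
E
```

```text
side 57.11619230937016 325.81114247772507 204.92170819443047 ['image', 'vertical_fov', 'cx', 'cy', 'T'] [[-0.995, -0.044, 0.088, 0.691], [0.097, -0.6, 0.794, 0.55], [0.018, 0.798, 0.602, 0.525], [0.0, 0.0, 0.0, 1.0]]
top 57.17098953554761 321.5905244218042 200.39454035267457 ['image', 'vertical_fov', 'cx', 'cy', 'T'] [[-0.007, 0.977, -0.215, 0.439], [-1.0, -0.008, -0.002, -0.02], [-0.004, 0.215, 0.977, 0.951], [0.0, 0.0, 0.0, 1.0]]
{'t': 0.1, 'qpos': array([ 1.22849865e+00,  4.94105700e-01,  1.34608867e+00, -1.71939000e-05,
        1.30248912e+00, -9.55156109e-02]), 'qvel': array([ 0.00082637, -0.0013635 , -0.0008887 ,  0.00071034,  0.00067108,
        0.00014483]), 'tau': array([ 9.67226551e-04, -8.80245209e+01, -3.82543051e+01,  7.06751179e-02,
        4.83085122e-02, -7.31281284e-05]), 'position': array([0.15257962, 0.60575286, 0.23540081]), 'orientation': array([ 1.23075873e-01,  9.92397114e-01, -5.34200811e-04, -1.10353803e-04]), 'ft_force': array([ 0.92463919, -0.48322121, -0.50670062]), 'torque': array([ 0.01650231,  0.00575009, -0.00156539]), 'finger_force': 0.0, 'gripper_width': 1.0018427170633142}
```

View pics/side0.png

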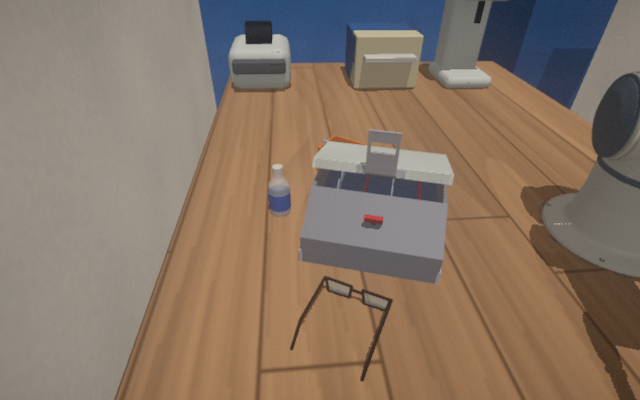

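View pics/top0.png

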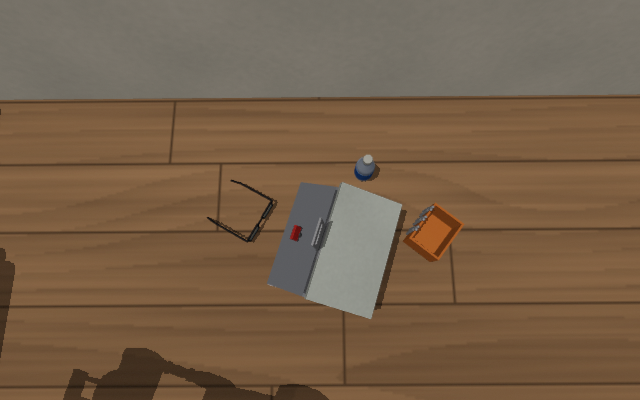

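```bash
python3 - <<'E'
import cv2,numpy as np
a=cv2.imread("pics/side0.png")[120:285,290:460]; b=cv2.imread("pics/top0.png")[175:325,260:410]
cv2.imwrite("pics/c1.png",cv2.resize(a,None,fx=3.6,fy=3.6,interpolation=cv2.INTER_CUBIC))
cv2.imwrite("pics/c2.png",cv2.resize(b,None,fx=4,fy=4,interpolation=cv2.INTER_CUBIC))
E
```

```text
(no output)
```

View pics/c1.png

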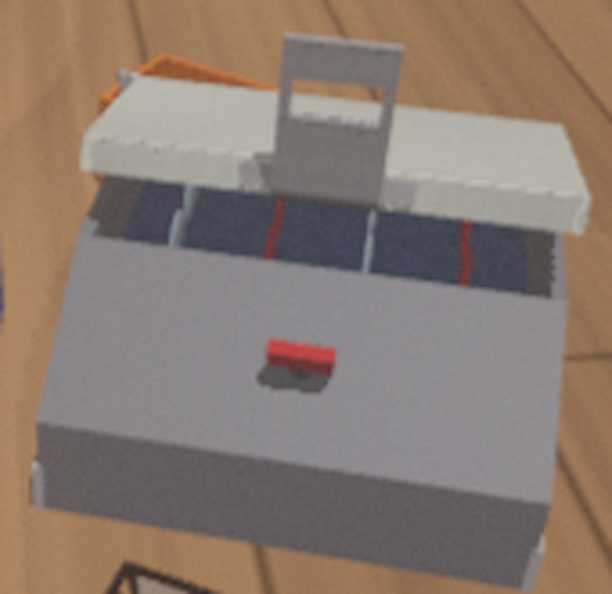

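View pics/c2.png

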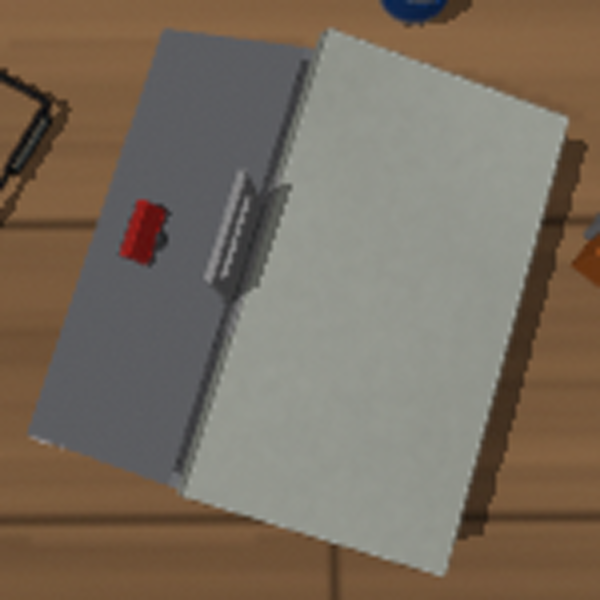

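```bash
cat > h.py <<'E'
import numpy as np
from scipy.optimize import least_squares
from scipy.spatial.transform import Rotation as R
def proj(f,P):
    T=np.array(f["T"]);q=(np.asarray(P)-T[:3,3])@T[:3,:3]
    F=200/np.tan(np.radians(f["vertical_fov"])/2)
    return np.c_[f["cx"]-F*q[:,0]/q[:,2], f["cy"]+F*q[:,1]/q[:,2]]
def Ry(a): return R.from_euler('y',a).as_matrix()
def c2w(p,P): # p: x,y,yaw ; P in mm case frame
    return np.asarray(P,float)/1e3@R.from_euler('z',p[2]).as_matrix().T+[p[0],p[1],0]
H=np.array([119,0,120.]);pin0=np.array([-33,0,123.])
def lidpt(P,a): # closed case-frame pts -> lid opened by a (front rises: +a about y moves -x up)
    return (np.asarray(P,float)-H)@Ry(a).T+H
d=np.array([-.848,0,-.530]);n=np.array([-.530,0,.848]);Y=np.array([0,1.,0])
def hasppt(s,y,h,a): # s along strap from pin, outer face
    v=(Ry(h)@d)*s+Y*y+(Ry(h)@n)*2
    return lidpt([pin0+v],a)[0]
E
cat > fit.py <<'E'
from h import *
from bench import *
S=grab_frame("side");T=grab_frame("top")
us=lambda l:(np.array(l,float)+.5)/3.6-.5+[290,120]
ut=lambda l:(np.array(l,float)+.5)/4-.5+[260,175]
A=[[-123,130,63],[-123,-130,63],[-31,130,120],[-31,-130,120]]
side=us([[39,425],[551,500],[84,235],[565,298],[88,131],[588,194],[284,34],[404,46]])
ct=np.array([-31,0,120])+58*d+28*n
side=np.vstack([side,us([[301,351]])])
top=ut([[165,30],[30,436],[328,30],[183,493],[143,232]])
L=[[-29,130,140],[-29,-130,140]]
def res(p,dbg=0):
    l=lidpt(L,p[3]); hp=[hasppt(92,28,p[4],p[3]),hasppt(92,-28,p[4],p[3])]
    r=np.vstack([proj(S,c2w(p,np.vstack([A,l,hp,[ct]])))-side,proj(T,c2w(p,np.vstack([A[:2],l,[ct]])))-top])
    return r if dbg else r.ravel()
o=least_squares(res,[.45,.0,-1.8+0,.4,1.5],loss='soft_l1')
print(np.round(o.x,4));print(np.round(res(o.x,1),1).tolist())
E
python3 fit.py
```

```text
[ 0.5202 -0.0429 -1.8771  0.2523  1.7662]
[[-0.6, -1.3], [-0.1, 0.4], [-1.6, -0.5], [0.4, 0.2], [-1.4, 0.5], [0.5, 0.1], [-0.1, -0.1], [-0.2, 0.1], [0.1, -0.7], [-0.6, 0.3], [-0.6, 0.6], [0.7, 0.1], [0.9, 2.1], [-2.1, -0.1]]
```

```bash
cat >> h.py <<'E'
CASE=[.5202,-.0429,-1.8771]
def goal(tip,tilt=0.,yaw=0.):
    """tip: fingertip-centre in case mm; tilt 0=down, .559=along slope normal; yaw about tool z. Prints move from now."""
    from bench import get_obs
    o=get_obs();Rc=R.from_quat(o["orientation"]);pc=np.array(o["position"])
    z=np.array([np.sin(tilt),0,-np.cos(tilt)]);x=np.array([0,-1.,0]);y=np.cross(z,x)
    Rt=R.from_euler('z',CASE[2])*R.from_matrix(np.c_[x,y,z])*R.from_rotvec([0,0,yaw])
    pt=c2w(CASE,[tip])[0]-.022*Rt.as_matrix()[:,2]
    print("shift mm",np.round(Rc.inv().apply(pt-pc)*1e3,1),"rot",np.round((Rc.inv()*Rt).as_rotvec(),3),"tcp",np.round(pt,3),"q",np.round(o["qpos"],2),"F",np.round(o["ft_force"],1))
E
python3 -c "
from h import *
goal([-10,-90,230])
goal([-10,-90,180])"
```

```text
shift mm [-425.7 -524.   -16.1] rot [-0.001 -0.     0.059] tcp [ 0.437 -0.006  0.252] q [ 1.23  0.49  1.35 -0.    1.3  -0.1 ] F [ 0.4 -0.1  0.4]
shift mm [-425.7 -523.9   33.9] rot [-0.001 -0.     0.059] tcp [ 0.437 -0.006  0.202] q [ 1.23  0.49  1.35 -0.    1.3  -0.1 ] F [ 0.4 -0.1  0.4]
```

apply_moves([
  [-30,-36,-16,0,0,0.02,0],
  [-60,-73,-16,0,0,0.04,0],
  [-90,-110,-16,0,0,0.06,0],
  [-120,-147,-16,0,0,0.06,0],
  [-150,-184,-16,0,0,0.06,0],
])

```text
t: 0.7
position: [0.2535, 0.3893, 0.2519]
orientation: [0.153, 0.988, 0.0, 0.0]
ft_force: [1.0, 0.6, 0.2]
gripper_width: 0.588
finger_force: 0.0
```

apply_moves([
  [-30,-36,0,0,0,0,0],
  [-60,-73,0,0,0,0,0],
  [-90,-110,0,0,0,0,0],
  [-120,-147,0,0,0,0,0],
  [-150,-184,0,0,0,0,0],
])

```text
t: 1.2
position: [0.3408, 0.1685, 0.2521]
orientation: [0.153, 0.988, 0.0, 0.0]
ft_force: [1.8, 0.4, -0.4]
gripper_width: 0.156
finger_force: 0.0
```

```bash
python3 -c "
from h import *
goal([-10,-90,230])"
```

```text
shift mm [-1.448e+02 -1.375e+02  1.000e-01] rot [ 0.  0. -0.] tcp [ 0.437 -0.006  0.252] q [ 0.3   0.12  1.87 -0.    1.14 -0.96] F [ 1.8  0.4 -0.4]
```

apply_moves([
  [-35,-33,0,0,0,0,0],
  [-70,-66,0,0,0,0,0],
  [-105,-100,0,0,0,0,0],
  [-145,-138,0,0,0,0,0],
  [-145,-138,0,0,0,0,0],
])

```text
t: 1.7
position: [0.4397, -0.0094, 0.252]
orientation: [0.155, 0.988, -0.0, 0.001]
ft_force: [0.2, 0.5, 0.3]
gripper_width: 0.008
finger_force: 0.0
```

```bash
python3 -c "
from h import *
from bench import *
import cv2
goal([-10,-90,190])
f=grab_frame('wrist');cv2.imwrite('pics/w1.png',f['image'])
P=[[-123,-130,63],[-31,-130,120]]+list(lidpt([[-29,-130,140],[119,-130,140],[-29,130,140]],.2523))+[hasppt(92,28,1.766,.2523),hasppt(92,-28,1.766,.2523),np.array([-31,0,120])+58*d+28*n]
print(np.round(proj(f,c2w(CASE,P))).tolist())"
```

```text
shift mm [ 3.2  2.3 40. ] rot [-0.001  0.002 -0.005] tcp [ 0.437 -0.006  0.212] q [-0.16  0.21  1.75 -0.    1.17 -1.42] F [0.2 0.5 0.3]
[[427.0, 147.0], [344.0, 154.0], [334.0, 165.0], [158.0, 158.0], [331.0, 440.0], [364.0, 439.0], [368.0, 364.0], [404.0, 281.0]]
```

View pics/w1.png

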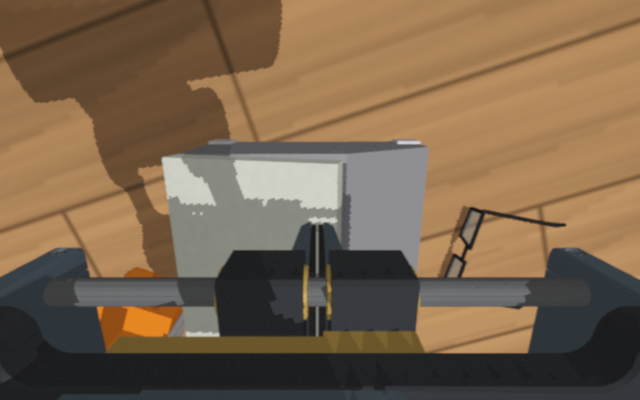

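apply_moves([
  [3,2,20,0,0,0,0],
  [3,2,36,0,0,0,0],
  [3,2,46,0,0,0,0],
  [3,2,54,0,0,0,0],
  [3,2,60,0,0,0,0],
])

```text
t: 2.25
position: [0.4349, -0.0017, 0.1917]
orientation: [0.153, 0.988, 0.0, 0.0]
ft_force: [-0.1, 1.4, 4.0]
gripper_width: 0.006
finger_force: 1.7
```

apply_moves([
  [0,0,4,0,0,0,0],
  [0,0,8,0,0,0,0],
  [0,0,12,0,0,0,0],
  [0,0,15,0,0,0,0],
  [0,0,18,0,0,0,0],
])

```text
t: 2.75
position: [0.4351, -0.0023, 0.1738]
orientation: [0.153, 0.988, 0.0, 0.0]
ft_force: [0.6, 1.4, 3.5]
gripper_width: 0.007
finger_force: 1.6
```

apply_moves([
  [0,0,2,0,0,0,0],
  [0,0,4,0,0,0,0],
  [0,0,6,0,0,0,0],
  [0,0,7,0,0,0,0],
  [0,0,8,0,0,0,0],
])

```text
t: 3.25
position: [0.4349, -0.0022, 0.1659]
orientation: [0.153, 0.988, -0.0, -0.0]
ft_force: [0.4, 2.9, 3.6]
gripper_width: 0.005
finger_force: 1.6
```

apply_moves([
  [0,0,1,0,0,0,0],
  [0,0,2,0,0,0,0],
  [0,0,3,0,0,0,0],
  [0,0,3.5,0,0,0,0],
  [0,0,4,0,0,0,0],
])

```text
t: 3.75
position: [0.4349, -0.0022, 0.1621]
orientation: [0.153, 0.988, 0.0, 0.0]
ft_force: [-3.2, 3.3, 21.5]
gripper_width: 0.006
finger_force: 10.5
```

apply_moves([
  [0,0,0.5,0,0,0,0],
  [0,0,1,0,0,0,0],
])

```text
t: 3.95
position: [0.435, -0.0022, 0.1619]
orientation: [0.153, 0.988, -0.0, 0.0]
ft_force: [-9.5, 4.2, 44.0]
gripper_width: 0.003
finger_force: 22.3
```

apply_moves([
  [0,0,-30,0,0,0,0],
  [0,0,-75,0,0,0,0],
  [0,0,-110,0,0,0,0],
  [0,0,-110,0,0,0,0],
])

```text
t: 4.35
position: [0.4366, -0.0026, 0.2748]
orientation: [0.153, 0.988, -0.0, 0.003]
ft_force: [0.2, -0.3, -1.0]
gripper_width: 0.008
finger_force: 0.0
```

```bash
cat >> h.py <<'E'
def sw(s,w,y=0): return pin0+s*d+w*n+[0,y,0]
E
python3 -c "
from h import *
from bench import *
import cv2
f=grab_frame('side');cv2.imwrite('pics/s2.png',cv2.resize(f['image'][100:270,290:460],None,fx=3.5,fy=3.5,interpolation=cv2.INTER_CUBIC))
P=[[-29,130,140],[-29,-130,140],hasppt(92,28,1.766,0),hasppt(92,-28,1.766,0),np.array([-31,0,120])+58*d+28*n,hasppt(92,28,1.6,0),hasppt(92,-28,1.6,0)]
print(np.round((proj(f,c2w(CASE,P))-[290,100])*3.5).tolist())
goal(sw(-50,95),.559)"
```

```text
[[76.0, 264.0], [558.0, 326.0], [260.0, 206.0], [376.0, 220.0], [292.0, 408.0], [256.0, 232.0], [372.0, 246.0]]
shift mm [-92.7  39.6  24.2] rot [ 0.559  0.003 -0.001] tcp [0.536 0.007 0.249] q [-0.14  0.18  1.73 -0.    1.22 -1.41] F [0.1 1.2 0.1]
```

View pics/s2.png

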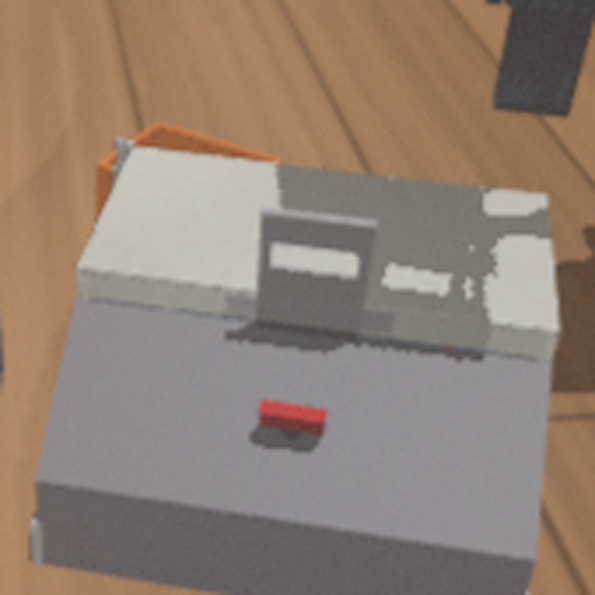

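apply_moves([
  [0,10,-10,0.14,0,0,0],
  [0,20,-10,0.28,0,0,0],
  [-20,30,-10,0.42,0,0,0],
  [-45,40,-5,0.559,0,0,0],
  [-70,40,5,0.559,0,0,0],
])

```text
t: 4.9
position: [0.5145, 0.0174, 0.2631]
orientation: [0.144, 0.949, -0.276, -0.044]
ft_force: [0.2, -0.4, -0.7]
gripper_width: 0.002
finger_force: 0.0
```

```bash
python3 -c "
from h import *
goal(sw(-50,85),.559)
goal(sw(-50,70),.559)"
```

```text
shift mm [-23.6   5.   23.8] rot [-0.007 -0.     0.006] tcp [0.534 0.002 0.24 ] q [ 0.22  0.48  1.45 -0.48  1.53 -0.95] F [ 0.2 -0.4 -0.7]
shift mm [-23.6   5.1  38.8] rot [-0.007 -0.     0.006] tcp [ 0.532 -0.005  0.228] q [ 0.22  0.48  1.45 -0.48  1.53 -0.95] F [ 0.2 -0.4 -0.7]
```

apply_moves([
  [-23,5,0,0,0,0,0],
  [-23,5,10,0,0,0,0],
  [-23,5,25,0,0,0,0],
  [-23,5,39,0,0,0,0],
  [-23,5,39,0,0,0,0],
])

```text
t: 5.4
position: [0.5286, -0.0088, 0.2281]
orientation: [0.147, 0.95, -0.273, -0.044]
ft_force: [-0.9, -0.1, 0.4]
gripper_width: 0.005
finger_force: 0.0
```

```bash
python3 -c "
from h import *
goal(sw(-20,75),.559)
"
```

```text
shift mm [-2.3 34.  -6.9] rot [-0.002 -0.004  0.001] tcp [0.541 0.021 0.216] q [ 0.17  0.52  1.47 -0.5   1.45 -0.96] F [-0.9 -0.1  0.4]
```

apply_moves([
  [-2,14,-7,0,0,0,0],
  [-2,28,-7,0,0,0,0],
  [-2,38,-7,0,0,0,0],
  [-2,50,-6,0,0,0,0],
  [-2,62,-4,0,0,0,0],
])

```text
t: 5.9
position: [0.5494, 0.0447, 0.2001]
orientation: [0.147, 0.95, -0.273, -0.042]
ft_force: [0.2, -0.4, 0.9]
gripper_width: 0.007
finger_force: 0.6
```

```bash
python3 -c "
from h import *
goal(sw(10,72),.559)
goal(sw(35,66),.559)
"
```

```text
shift mm [1.4 0.6 2.8] rot [ 0.  0. -0.] tcp [0.548 0.044 0.197] q [ 0.24  0.6   1.41 -0.47  1.47 -0.89] F [ 0.2 -0.4  0.9]
shift mm [ 1.4 25.6  8.8] rot [ 0.  0. -0.] tcp [0.553 0.061 0.179] q [ 0.24  0.6   1.41 -0.47  1.47 -0.89] F [ 0.2 -0.4  0.9]
```

apply_moves([
  [1,13,6,0,0,0,0],
  [1,25,9,0,0,0,0],
  [1,45,15,0,0,0,0],
  [1,55,25,0,0,0,0],
  [1,60,32,0,0,0,0],
])

```text
t: 6.4
position: [0.5582, 0.0768, 0.1399]
orientation: [0.146, 0.95, -0.273, -0.043]
ft_force: [-0.2, 0.5, 0.9]
gripper_width: 0.004
finger_force: 0.5
```

```bash
python3 -c "
from h import *
from bench import *
import cv2
goal(sw(82,28),.559)
f=grab_frame('side');cv2.imwrite('pics/s3.png',cv2.resize(f['image'][100:270,270:460],None,fx=3.5,fy=3.5,interpolation=cv2.INTER_CUBIC))
"
```

```text
shift mm [ 0.1 12.5 13.4] rot [-0.001 -0.001  0.001] tcp [0.559 0.08  0.122] q [ 0.29  0.7   1.4  -0.46  1.4  -0.81] F [-0.2  0.5  0.9]
```

View pics/s3.png

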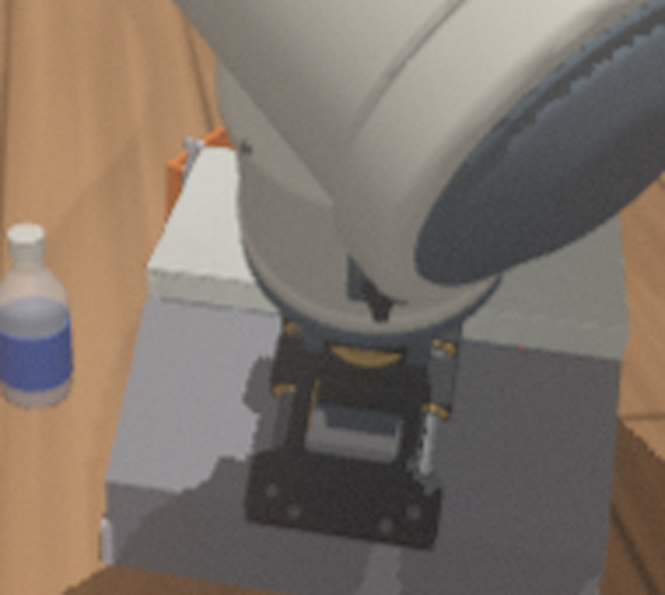

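apply_moves([
  [0,7,4,0,0,0,0],
  [0,13,9,0,0,0,0],
  [0,14,16,0,0,0,0],
  [0,15,22,0,0,0,0],
  [0,15,27,0,0,0,0],
])

```text
t: 6.95
position: [0.5578, 0.0744, 0.1105]
orientation: [0.147, 0.95, -0.273, -0.042]
ft_force: [0.0, 0.3, 1.8]
gripper_width: 0.002
finger_force: 0.5
```

```bash
python3 -c "
from h import *
goal(sw(84.5,2),.559)
"
```

```text
shift mm [ 0.5  1.4 13.2] rot [ 0.    -0.    -0.001] tcp [0.556 0.069 0.099] q [ 0.29  0.73  1.42 -0.47  1.35 -0.79] F [0.  0.3 1.8]
```

apply_moves([
  [0,1,3,0,0,0,0],
  [0,1,6,0,0,0,0],
  [0,1,8,0,0,0,0],
  [0,1,10,0,0,0,0],
  [0,1,11,0,0,0,0],
])

```text
t: 7.45
position: [0.5564, 0.0699, 0.101]
orientation: [0.147, 0.95, -0.273, -0.042]
ft_force: [-0.3, 0.9, 0.8]
gripper_width: 0.005
finger_force: 0.5
```

apply_moves([
  [0,0,0.6,0,0,0,0],
  [0,0,1.2,0,0,0,0],
  [0,0,1.8,0,0,0,0],
])

```text
t: 7.75
position: [0.5564, 0.0693, 0.0999]
orientation: [0.147, 0.95, -0.272, -0.042]
ft_force: [-1.5, 6.7, 10.4]
gripper_width: 0.003
finger_force: 5.8
```

apply_moves([
  [0,0,0.5,0,0,0,0],
  [0,0,0.5,0,0,0,0],
])

```text
t: 7.95
position: [0.5564, 0.0692, 0.0998]
orientation: [0.147, 0.95, -0.272, -0.042]
ft_force: [-0.4, 5.5, 10.9]
gripper_width: 0.007
finger_force: 6.0
```

```bash
python3 -c "
from h import *
goal(sw(84.5,2),.559)
"
```

```text
shift mm [0.7 0.3 1.3] rot [ 0.001  0.001 -0.001] tcp [0.556 0.069 0.099] q [ 0.28  0.74  1.44 -0.47  1.32 -0.78] F [-0.4  5.5 10.9]
```

apply_moves([
  [0,0,0.5,0,0,0,0],
  [0,0,1,0,0,0,0],
  [0,0,1,0,0,0,0],
])

```text
t: 8.25
position: [0.5564, 0.069, 0.0994]
orientation: [0.147, 0.95, -0.272, -0.041]
ft_force: [-2.2, 9.6, 17.8]
gripper_width: 0.006
finger_force: 9.7
```

apply_moves([
  [0,0,0.5,0,0,0,0],
  [0,0,0.5,0,0,0,0],
])

```text
t: 8.45
position: [0.5564, 0.0688, 0.0992]
orientation: [0.147, 0.95, -0.272, -0.041]
ft_force: [-2.0, 12.2, 20.4]
gripper_width: 0.007
finger_force: 11.5
```

apply_moves([
  [0,0,0.5,0,0,0,0],
  [0,0,1,0,0,0,0],
  [0,0,1,0,0,0,0],
])

```text
t: 8.75
position: [0.5564, 0.0686, 0.0988]
orientation: [0.147, 0.95, -0.272, -0.041]
ft_force: [-3.0, 15.2, 27.9]
gripper_width: 0.004
finger_force: 15.2
```

apply_moves([
  [0,0,0.4,0,0,0,0],
  [0,0,0.4,0,0,0,0],
])

```text
t: 8.95
position: [0.5565, 0.0685, 0.0986]
orientation: [0.147, 0.95, -0.272, -0.041]
ft_force: [-3.1, 16.6, 30.3]
gripper_width: 0.008
finger_force: 16.7
```

apply_moves([
  [0,0,0.5,0,0,0,0],
  [0,0,1,0,0,0,0],
  [0,0,1,0,0,0,0],
])

```text
t: 9.25
position: [0.5565, 0.0683, 0.0982]
orientation: [0.147, 0.95, -0.272, -0.04]
ft_force: [-3.9, 20.0, 37.3]
gripper_width: 0.007
finger_force: 20.4
```

```bash
python3 -c "
from h import *
goal(sw(84.5,2),.559)
"
```

```text
shift mm [ 1.1  0.2 -0.5] rot [ 0.002  0.003 -0.002] tcp [0.556 0.069 0.099] q [ 0.28  0.74  1.44 -0.47  1.32 -0.78] F [-3.9 20.  37.3]
```

apply_moves([
  [0,0,-3,0,0,0,0],
  [0,0,-20,0,0,0,0],
  [0,0,-60,0,0,0,0.5],
  [0,-25,-100,0,0,0,0.5],
  [0,-25,-130,0,0,0,0.5],
])

```text
t: 9.75
position: [0.5702, 0.112, 0.2226]
orientation: [0.147, 0.95, -0.272, -0.041]
ft_force: [0.9, 0.1, 0.6]
gripper_width: 0.235
finger_force: 0.0
```

apply_moves([
  [-40,0,0,0,0,0,0.5],
  [-80,0,-10,0,0,0,0.5],
  [-120,0,-20,0,0,0,0.5],
  [-120,0,-20,0,0,0,0.5],
])

```text
t: 10.15
position: [0.6912, 0.0847, 0.2366]
orientation: [0.148, 0.95, -0.272, -0.041]
ft_force: [-1.2, 0.4, -0.2]
gripper_width: 0.499
finger_force: 0.0
```

```bash
python3 -c "
from h import *
from bench import *
import cv2
ims=[]
f=grab_frame('side');a=cv2.resize(f['image'][150:280,290:460],None,fx=3.5,fy=3.5,interpolation=cv2.INTER_CUBIC)
cv2.imwrite('pics/s4.png',a)
for h in (0,.06):
  P=[hasppt(92,28,h,0),hasppt(92,-28,h,0),hasppt(70,22,h,0),hasppt(70,-22,h,0)]
  print(np.round((proj(f,c2w(CASE,P))-[290,150]+.5)*3.5).tolist())
goal(np.array([-31,0,120])+58*d+60*n,.559)
"
```

```text
[[230.0, 302.0], [337.0, 318.0], [248.0, 264.0], [331.0, 276.0]]
[[230.0, 298.0], [338.0, 315.0], [248.0, 261.0], [332.0, 273.0]]
shift mm [122.1  -1.4  91.7] rot [ 0.    -0.    -0.002] tcp [0.557 0.075 0.159] q [ 0.25  0.77  0.93 -0.47  1.74 -1.02] F [-0.  -0.1 -0.5]
```

View pics/s4.png

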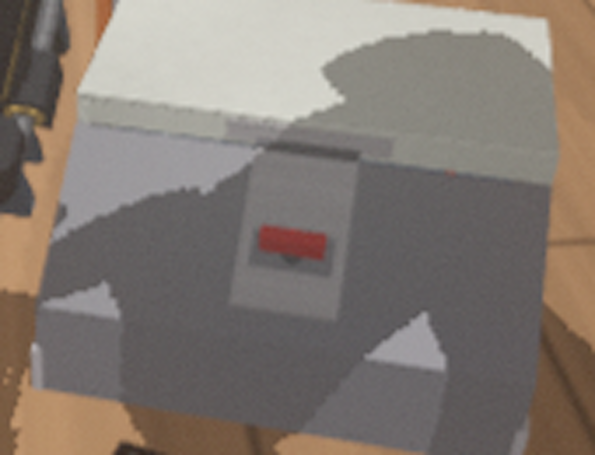

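apply_moves([
  [40,-1,10,0,0,0,0.45],
  [80,-1,30,0,0,0,0.45],
  [122,-1,60,0,0,0,0.45],
  [122,-1,85,0,0,0,0.45],
  [122,-1,90,0,0,0,0.45],
])

```text
t: 10.7
position: [0.5532, 0.076, 0.1591]
orientation: [0.146, 0.95, -0.274, -0.044]
ft_force: [0.4, 1.3, 0.5]
gripper_width: 0.448
finger_force: 0.0
```

```bash
python3 -c "
from h import *
from bench import *
import cv2
goal(np.array([-31,0,120])+58*d+11*n,.559)
f=grab_frame('wrist');cv2.imwrite('pics/w4.png',f['image'])
c=np.array([-31,0,120])+58*d+28*n
print(np.round(proj(f,c2w(CASE,[c,c+[0,17,0],c-[0,17,0],c-8*n+d*30]))).tolist())
"
```

```text
shift mm [-4.5  0.5 49.1] rot [-0.003 -0.003  0.002] tcp [0.55  0.05  0.117] q [ 0.29  0.67  1.4  -0.46  1.43 -0.83] F [0.4 1.3 0.5]
[[318.0, 239.0], [318.0, 262.0], [318.0, 216.0], [360.0, 235.0]]
```

View pics/w4.png

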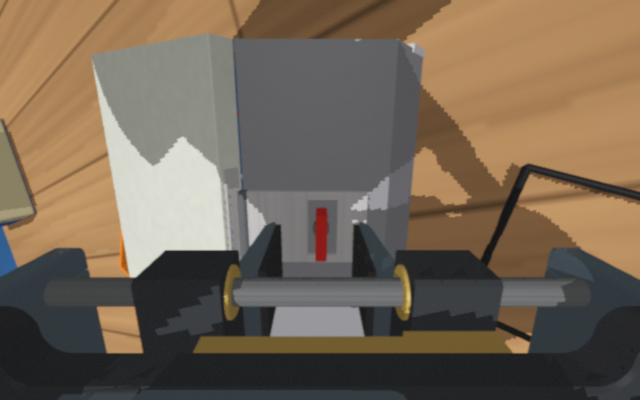

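apply_moves([
  [-3,2,15,0,0,0,0.45],
  [-3,2,30,0,0,0,0.45],
  [-3,2,42,0,0,0,0.45],
  [-3,2,48,0,0,0,0.45],
  [-3,2,48,0,0,0,0.45],
])

```text
t: 11.25
position: [0.5522, 0.053, 0.1185]
orientation: [0.147, 0.95, -0.273, -0.042]
ft_force: [0.1, 0.4, 0.6]
gripper_width: 0.45
finger_force: 0.0
```

apply_moves([
  [0,0,0,0,0,0,0.2],
  [0,0,0,0,0,0,0.1],
  [0,0,0,0,0,0,0],
  [0,0,0,0,0,0,0],
  [0,0,0,0,0,0,0],
], newtons=10)

```text
t: 11.75
position: [0.5522, 0.0533, 0.1189]
orientation: [0.147, 0.95, -0.273, -0.042]
ft_force: [-0.5, 1.4, 2.4]
gripper_width: 0.089
finger_force: 10.0
```

```bash
python3 -c "
from h import *
goal(np.array([-31,0,120])+58*d+11*n,.559)
"
```

```text
shift mm [ 1.5 -2.2  3.4] rot [ 0.     0.    -0.001] tcp [0.55  0.05  0.117] q [ 0.26  0.71  1.45 -0.48  1.33 -0.81] F [-0.5  1.4  2.4]
```

apply_moves([
  [0,0,0,0,0,0.12,0],
  [0,0,0,0,0,0.24,0],
  [0,0,0,0,0,0.36,0],
  [0,0,0,0,0,0.48,0],
  [0,0,0,0,0,0.6,0],
])

```text
t: 12.25
position: [0.5522, 0.0532, 0.119]
orientation: [0.423, 0.863, -0.273, 0.041]
ft_force: [-1.4, 0.1, 4.7]
gripper_width: 0.088
finger_force: 10.0
```

apply_moves([
  [0,0,0,0,0,0.12,0],
  [0,0,0,0,0,0.24,0],
  [0,0,0,0,0,0.36,0],
  [0,0,0,0,0,0.48,0],
  [0,0,0,0,0,0.6,0],
])

```text
t: 12.75
position: [0.552, 0.0531, 0.1191]
orientation: [0.659, 0.699, -0.249, 0.12]
ft_force: [-2.2, -0.0, 4.3]
gripper_width: 0.089
finger_force: 10.0
```

apply_moves([
  [0,0,0,0,0,0.1,0],
  [0,0,0,0,0,0.2,0],
  [0,0,0,0,0,0.3,0],
  [0,0,0,0,0,0.37,0],
  [0,0,0,0,0,0.37,0],
])

```text
t: 13.25
position: [0.5519, 0.0531, 0.1191]
orientation: [0.776, 0.567, -0.223, 0.163]
ft_force: [-0.5, 0.7, 3.8]
gripper_width: 0.083
finger_force: 10.0
```

```bash
python3 -c "
from h import *
from bench import get_obs
goal(np.array([-31,0,120])+58*d+11*n,.559)
print(get_obs()['torque'])
"
```

```text
shift mm [-1.9 -1.2  3.4] rot [-1.000e-03  0.000e+00 -1.573e+00] tcp [0.55  0.05  0.117] q [ 0.26  0.71  1.45 -0.48  1.33  0.76] F [-0.5  0.7  3.8]
[-0.23887796  0.53622849 -0.24865029]
```

apply_moves([
  [0,0,0,0,0,0.04,0],
  [0,0,0,0,0,0.04,0],
  [0,0,0,0,0,0,0.2],
  [0,0,0,0,0,0,0.4],
  [0,0,0,0,0,0,0.4],
])

```text
t: 13.75
position: [0.5522, 0.0533, 0.1187]
orientation: [0.775, 0.568, -0.223, 0.163]
ft_force: [0.6, -0.1, 0.3]
gripper_width: 0.326
finger_force: 0.0
```

apply_moves([
  [0,0,-20,0,0,0,0.4],
  [0,0,-60,0,0,0,0.4],
  [0,0,-100,0,0,0,0.4],
  [0,40,-120,0,0,0,0.4],
  [0,80,-130,0,0,0,0.4],
])

```text
t: 14.25
position: [0.6507, 0.0962, 0.2315]
orientation: [0.775, 0.569, -0.221, 0.164]
ft_force: [1.2, -0.4, 0.1]
gripper_width: 0.402
finger_force: 0.0
```

```bash
python3 -c "
from h import *
from bench import *
import cv2
f=grab_frame('side');cv2.imwrite('pics/s5.png',f['image'])
print(get_obs()['position'],get_obs()['ft_force'])"
```

```text
[0.65597057 0.09380757 0.23151562] [-3.33941441 -5.62237163  0.05113206]
```

View pics/s5.png

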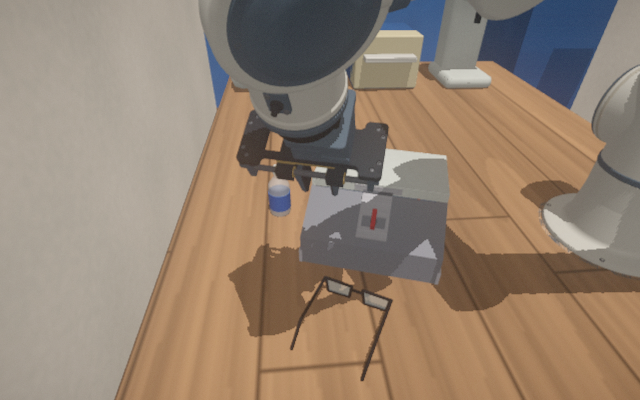

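apply_moves([
  [0,0,-20,0,0,0,0.4],
  [0,-40,-40,0,0,0,0.4],
  [0,-80,-50,0,0,0,0.4],
  [0,-80,-50,0,0,0,0.4],
  [0,-80,-50,0,0,0,0.4],
])

```text
t: 14.8
position: [0.5807, 0.1446, 0.2717]
orientation: [0.775, 0.568, -0.222, 0.163]
ft_force: [0.4, 0.4, -0.4]
gripper_width: 0.4
finger_force: 0.0
```

```bash
python3 -c "
from bench import *
import cv2
a=cv2.imread('pics/side0.png');f=grab_frame('side');b=f['image']
for n,lo,hi in (('blue',(100,0,0),(255,90,90)),):
  for i in (a,b):
    m=cv2.inRange(i[170:225,255:300],lo,hi);print(n,cv2.moments(m,True)['m00'],cv2.connectedComponentsWithStats(m)[3][1:3])
print(cv2.absdiff(a,b)[280:380,285:400].mean());cv2.imwrite('pics/s6.png',b)
print(get_obs()['position'],get_obs()['ft_force'])"
```

```text
blue 285.0 [[24.74385965 32.93333333]]
blue 151.0 [[17.59756098 32.6097561 ]
 [32.36842105 31.24561404]]
23.085826086956523
[0.58117499 0.14414591 0.27128277] [0.11905021 0.05773367 0.04300855]
```

View pics/s6.png

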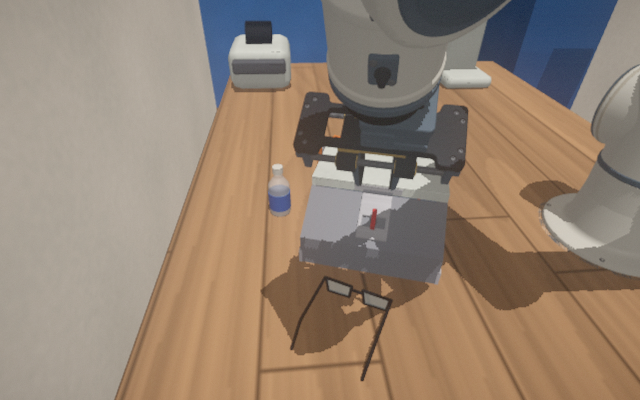

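The final view shows the lid shut and the hasp flat. The wing points up and down the slope at (374,218). The bottle at (279,195) and the spectacles have not moved, and the arm is clear with no force on it.

```bash
python3 -c "
from bench import *
print(finish_job())"
```

```text
the job is handed in; nothing more can be done
None
```

The lid is shut, the hasp is pressed home and the catch was turned about 1.57 rad clockwise, to where its stop should be. The gripper has let go; the bottle and spectacles look unmoved, the caddy was hidden in the last view, and the job is handed in with no verdict shown.

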